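Clamp a resin specimen mount in the crank vise

TASK

Stand the red specimen mount upright on the bed of the little crank vise, between its jaws, and let go of it. Then take the crank's black grip and wind it clockwise in one go, never letting go of the grip on the way, until the jaw has pushed the mount home into the V jaw and holds it firmly: stop when the crank has become clearly heavier (about half as heavy again as when it runs free), because pressing much harder cracks the resin. Let go of the crank and leave the other two mounts where they stand.

Things in the scene. Friction and masses are not known exactly. Their poses are not given: they have to be found in the camera images.
- mount_red_mid (a point): Centre (half-way up) of the red resin specimen mount: a loose upright cylinder, 30 mm diameter, 30 mm tall, about 45 g, with a small square of steel set in its top. It starts on the white tray in a row with a black and a green mount of the same size; which of the three places it has varies. Its z axis is the cylinder's axis, up.
- mount_black_mid (a point): Centre of the black mount, same size as the red one. Must stay where it is (within 10 mm).
- mount_green_mid (a point): Centre of the green mount, same size as the red one. Must stay where it is (within 10 mm).
- tray: Fixed flat white tray, 220 x 100 x 4 mm; origin at the centre of its underside, x along its length. The three mounts stand on it in a row along its x axis, 65 mm apart, so a gripper should close along its y.
- vise: Fixed crank vise, 270 mm long (its x), 90 mm wide; origin on the table. The jaws move along its x axis; z is up. At the -x end a blue gear box (72 x 72 mm, top 55 mm above the table) carries the crank. A steel bed, 44 mm wide, top 25 mm above the table, runs to the +x end. The jaws are 36 mm wide (y) and reach 27 mm above the bed at most.
- slot_mid (a point): Point on the bed's top, 38 mm from the vise origin along its +x. The fixed aluminium V jaw (120 degree V, open to the vise's -x) is bolted anywhere along a slot, so its place is not known: the axis of a mount seated in it lies up to 6 mm either way (along x) from this point, on the vise's mid-line.
- bed_spot (a point): Point on the bed's top (25 mm above the table), 10 mm from the vise origin along its +x, on its mid-line: a good place for the middle of the mount's underside. The bed is clear of the jaws for at least 35 mm to the -x side and 27 mm to the +x side. Nothing stands beside the bed, so let go with fingers that open along the vise's y.
- jaw_face (a point): Middle of the face of the moving aluminium jaw, 40 mm above the table; at crank 0 it is 35 mm from the vise origin towards -x. It moves along +x by 6 mm per rad of crank. The plate is sprung: once the mount is home in the V jaw it presses about 12 N more for each mm (70 N for each rad of crank). 16 to 44 N is a firm hold; more than 54 N cracks the mount.
- crank (a joint): Crank angle in rad, growing clockwise seen from above, closing the jaw; at 0 the arm points along the vise's -x. Starts at 0 to 1.2; the mount is home at 8.6 to 10.8. Friction holds it where it is left. Running free (or pushing the mount along) takes about 7 N along the circle at the grip; each 10 N of jaw pressure adds 1.2 N: a good hold is about 3.5 N above free running.
- crank_axis (a point): Point on the crank's vertical axis, 115 mm from the vise origin towards its -x, at the height of the middle of the grip (98 mm above the table). The grip travels round it in a level circle of 50 mm radius.
- grip_mid (a point): Middle of the crank's grip, 98 mm above the table: an upright black plastic cylinder, 20 mm diameter, from 68 to 122 mm above the table, free to spin about its own vertical axis, so the hand need not turn. The steel crank arm below it has its top at 66 mm.
Things that resemble listed ones, but are neither listed nor needed, are in the scene too. Of the things that look like the part that bears mount_red_mid, the smallest one is meant.

How it is judged:
On the way, in this order (a step that is already met when the one before it is completed fails the run):
1. the red mount stands upright on the vise bed between the jaws, let go, the jaw not yet pressing it (z of mount_red_mid in the frame of vise between 0.037 and 0.043 m and angle between mount_red_mid's own z axis and vertical below 0.08 rad and x of mount_red_mid in the frame of vise between -0.015 and 0.046 m and y of mount_red_mid in the frame of vise between -0.012 and 0.012 m and contact force between the fingers and mount_red below 0.1 N and contact force between mount_red and jaw below 3 N), for 0.2 s.
2. with the fingers on the grip, the crank is wound until the jaw holds the mount with more than 16 N (contact force between mount_red and jaw above 16 N and contact force between the fingers and grip above 0.2 N), for 0.1 s.
At the end, for the whole second after the job is handed in: The red mount stands upright (within 0.08 rad) on the vise bed, home in the V jaw (within 3 mm of the vise's mid-line), held by the moving jaw with 16 to 44 N, the crank at rest and everything let go (z of mount_red_mid in the frame of vise between 0.037 and 0.043 m and angle between mount_red_mid's own z axis and vertical below 0.08 rad and contact force between mount_red and jaw between 16 and 44 N and x of mount_red_mid in the frame of vise between 0.029 and 0.047 m and y of mount_red_mid in the frame of vise between -0.003 and 0.003 m and velocity of joint crank between -0.05 and 0.05 rad/s); the robot touches nothing.
It fails at once if the jaw presses the mount with more than 54 N (cracked) (contact force between mount_red and jaw above 54 N).
It fails at once if the grip is let go on the way (crank between 2.2 and 7 rad with no finger on the grip) (value of joint crank between 2.2 and 7 rad and contact force between the fingers and grip below 0.05 N).
It fails at once if the black mount is moved more than 10 mm (distance of mount_black_mid from where it was at the start of the episode above 0.01 m).
It fails at once if the green mount is moved more than 10 mm (distance of mount_green_mid from where it was at the start of the episode above 0.01 m).
It also fails if it takes over 72 s, if anything falls off the work surface, if the arm or the gripper's body presses on something with over 40 N, if the wrist force passes 120 N, or if a joint passes its speed limit or range.

ROBOT

A 7-joint arm with a two-finger parallel gripper is mounted at the origin on the work surface. World frame = base frame: x ahead of the robot, y to its left, z up, the work surface at z = 0. Lengths are in m, angles in rad, forces in N, time in s.
With the tool pointing down it reaches from about 0.425 to 0.875 m from the base axis. Payload 4.7 kg.
Tool frame: the origin (TCP) lies on the centre line of the jaws, within the pads' length; the fingertips stand 14 mm ahead of it and the grasp point (between the pads) lies 5 mm behind it; z points along the fingers, x is the direction in which the jaws open and shut, and the axes are right-handed (so a half turn about z gives the same grasp; the last joint's range is limited). The gripper opens to 87 mm and grips with 3 to 60 N. Pads are 19 mm wide; open, the fingers measure 117 mm over their backs; the gripper's body (75 mm by 190 mm) begins 51 mm behind the grasp point.
Start: joints at [-1.25, 0.321, -0.07, 1.45, 0.023, 1.371, -0.057], TCP at [0.196, 0.62, 0.237] pointing down, gripper open.
Joint ranges: [-2.86, 2.86], [-0.3, 2.09], [-1.38, 1.24], [0.06, 2.45], [-1.56, 4.7], [0.09, 2.05], [-2.69, 2.69]. Speed limits (rad/s): [2.57, 2.57, 3.14, 3.14, 3.14, 3.14, 3.14].

INTERFACE

Orientations are given as a rotation vector (axis times angle).
In Python, from bench import ctrl gives the robot as it stands.
- The arm moves only by the tool drive_tool, never from a script. Its argument "rows" is a list that holds one entry, the list of rows, each a list of 5 numbers: the shift along the tool's x, y, z scaled (see below), then the turn about the tool's z scaled (see below), then the closure in counts, from 0 (fully open) to 255 (shut). In form: [[[dx, dy, dz, spin, jaw], ...]]. A call has 1 to 20 rows; each row is the pose to reach, as a shift and turn from the pose commanded when the call began, along the tool's axes at that moment, turning the shorter way round; what a row does not reach only later rows make up. The controller multiplies each number of a shift by 300 mm and each number of a turn by pi rad. A row lasts 1/8 s, in which the tool goes at most 62.5 mm and 10.7 degrees, less where a joint would pass 70% of its speed; a pose out of reach is approached as far as the arm can. A call with a number of a shift or a turn outside -1 to 1 is refused whole. A call with a gripper value outside its range is refused whole. The fingers move at their own pace and stop on an object; "grip_force" is the grip in N (left out, the last holds). Time passes only in rows, so rows that repeat a pose let the fingers close. It gives the time, the measured TCP pose, the force and the opening at its end, in the units of the state.
- ctrl.get_state(): the state, without advancing time (a new reading comes with each control period).
- ctrl.get_image(name): name is "side" or "top"; returns a dict with "img" (384x512x3 uint8, blue, green, red), "camera_matrix" (3x3 intrinsics, pixels), "k1" (the pictures are not rectified: a ray, as slopes to the right and down, at radius r is drawn at 1 + k1 r^2 times it, then the intrinsics apply), "R" (3x3) and "t" (3): a world point X has camera coordinates R X + t. Camera axes: x right, y down, z forward; pixel columns grow to the right and rows downward; lengths in m; the calibration is good to about 2 mm. A picture is of the moment at which its call begins. There is no depth.
- ctrl.close_job(): hands the job in, once; it reports no verdict.
The state is a dict: "time": time; "joint_positions": joint angles; "qd": joint speeds; "joint_torque": joint torques, N m; "position": TCP position; "tool_rot": TCP orientation; "ft_force": force on the tool from outside, world axes, zero at the start; "torque": the same for the moment, N m; "grip_width": opening from 0.0 (shut) to 1.0 (fully open).
Only numpy, scipy, OpenCV 4.12 (cv2) and the standard library are available. Lean on these libraries where they do the work, as an engineer would, in place of code of your own. Each camera call takes 0.05 s, during which the arm holds its last target.

## Working session

There is one attempt and no reset: what is moved stays moved. The work goes in short steps, Python scripts to look and compute and a tool call to move; the robot and the scene stay as the last step left them, time stands still between calls to the robot, and variables do not carry over. Pictures are saved under pics/ and viewed, and the job is handed in when it is done.

Besides the shell and the picture viewer there is one more tool, called as name(argument=value, ...) on one line, values as JSON. drive_tool: Moves the arm, as the interface text tells. Its arguments: {"type":"object","properties":{"rows":{"type":"array"},"grip_force":{"type":"number"}},"required":["rows"]}

```bash
mkdir -p pics; ls
python3 - <<'E'
from bench import ctrl
import cv2
s=ctrl.get_state();print(s)
for n in("top","side"):
    d=ctrl.get_image(n);cv2.imwrite(f"pics/{n}0.png",d["img"]);print(n,d["camera_matrix"],d["k1"],d["R"],d["t"])
E
```

```text
pics
{'time': 0.0, 'joint_positions': array([-1.24988682,  0.32181224, -0.07010567,  1.45167072,  0.02259426,
        1.37078026, -0.05690752]), 'qd': array([ 0.00080811,  0.00056836, -0.00050757,  0.00018219,  0.0007819 ,
       -0.001783  , -0.00217852]), 'joint_torque': array([ 7.05242583e-04, -4.91294432e+01, -4.03346876e-01, -3.12519479e+01,
       -6.38628239e-02,  4.38720058e-02,  1.66864388e-04]), 'position': array([0.19618678, 0.61914006, 0.23547078]), 'tool_rot': array([ 2.53380714e+00,  1.85526451e+00, -2.30431733e-03]), 'ft_force': array([-0.70680059, -0.89858081,  0.77756888]), 'torque': array([-0.04510949,  0.04403257,  0.03140666]), 'grip_width': 1.000495596114705}
top [[385.77115105   0.         256.8843108 ]
 [  0.         385.77115105 196.3870466 ]
 [  0.           0.           1.        ]] 0.03035001247527247 [[ 2.33358074e-02 -9.99727151e-01  1.03173337e-03]
 [-9.96189959e-01 -2.33399605e-02 -8.40286325e-02]
 [ 8.40297860e-02  9.33073562e-04 -9.96462806e-01]] [-0.11895001  0.5046604   0.97127387]
side [[371.17862007   0.         248.93526058]
 [  0.         371.17862007 189.11936154]
 [  0.           0.           1.        ]] -0.02432136104026498 [[ 9.96320534e-01 -8.57052385e-02  7.41038726e-05]
 [-5.92587287e-02 -6.89504881e-01 -7.21852770e-01]
 [ 6.19176588e-02  7.19192346e-01 -6.92046655e-01]] [-0.50528042  0.01761989  1.00769815]
```

View pics/top0.png

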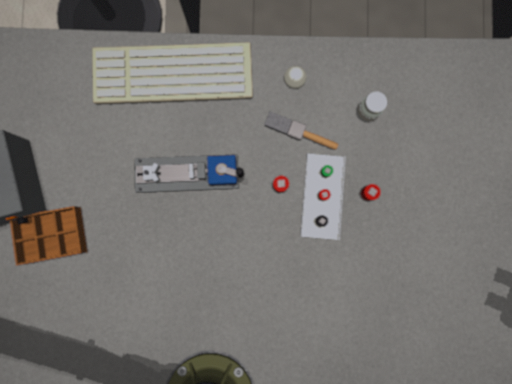

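View pics/side0.png

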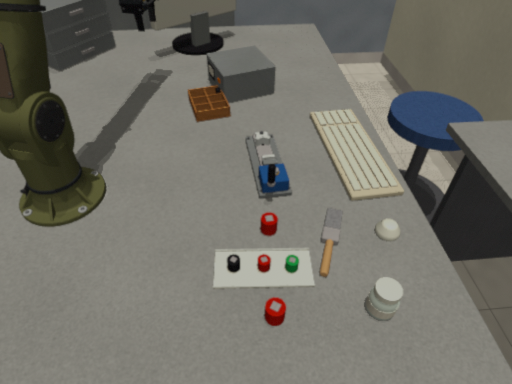

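Run:
```python
import cv2,numpy as np
t=cv2.imread("pics/top0.png");s=cv2.imread("pics/side0.png")
a=cv2.resize(t[145:245,260:390],None,fx=4,fy=4,interpolation=cv2.INTER_CUBIC)
b=cv2.resize(t[145:205,125:255],None,fx=6,fy=6,interpolation=cv2.INTER_CUBIC)
c=cv2.resize(s[205:330,210:320],None,fx=4,fy=4,interpolation=cv2.INTER_CUBIC)
d=cv2.resize(s[120:200,230:310],None,fx=7,fy=7,interpolation=cv2.INTER_CUBIC)
for n,i in zip("abcd",(a,b,c,d)): cv2.imwrite(f"pics/crop_{n}.png",i)
```

```text
(no output)
```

View pics/crop_a.png

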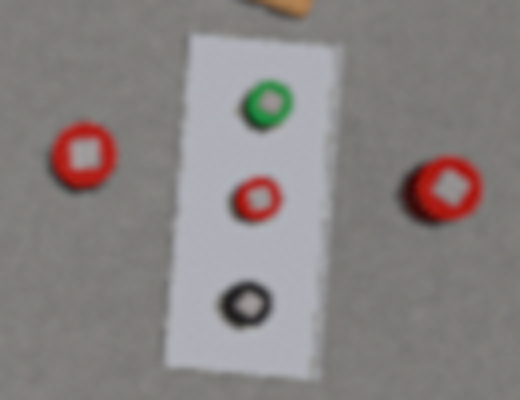

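View pics/crop_b.png

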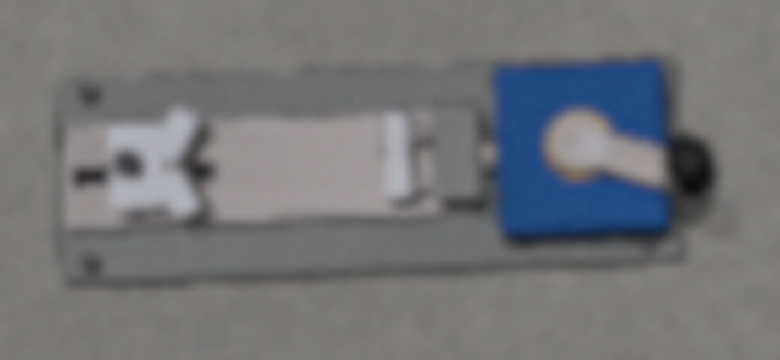

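View pics/crop_d.png

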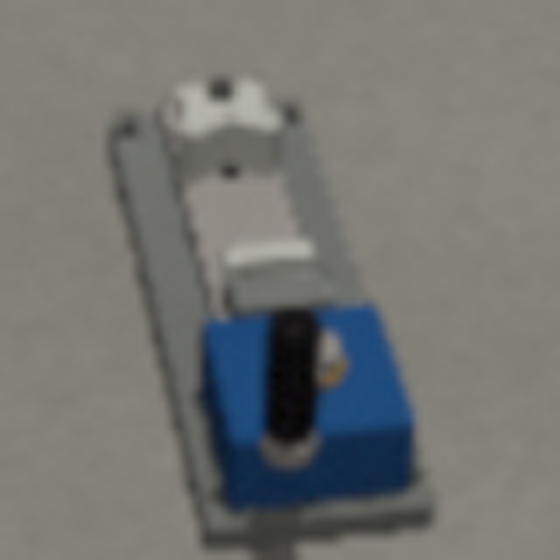

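```bash
cat > h.py <<'E'
import numpy as np,cv2
from bench import ctrl
def ray(d,px):
    p=np.array(px,float).reshape(-1,1,2)
    u=cv2.undistortPoints(p,d["camera_matrix"],np.array([d["k1"],0,0,0,0.])).reshape(-1,2)
    R=np.array(d["R"]);c=-R.T@np.array(d["t"])
    return c,np.c_[u,np.ones(len(u))]@R
def plane(d,px,z):
    c,r=ray(d,px); return c+r*((z-c[2])/r[:,2])[:,None]
def proj(d,X):
    R=np.array(d["R"]);X=np.array(X,float).reshape(-1,3)
    return cv2.projectPoints(X,cv2.Rodrigues(R)[0],np.array(d["t"]),d["camera_matrix"],np.array([d["k1"],0,0,0,0.]))[0].reshape(-1,2)
def cents(m,amin=20):
    n,l,st,c=cv2.connectedComponentsWithStats(m.astype(np.uint8)*255)
    return [(c[i].round(2),st[i].tolist()) for i in range(1,n) if st[i,4]>=amin]
def masks(img):
    h=cv2.cvtColor(img,cv2.COLOR_BGR2HSV).astype(int);H,S,V=h[...,0],h[...,1],h[...,2]
    return dict(red=((H<6)|(H>174))&(S>150)&(V>60),green=(abs(H-65)<15)&(S>120),blue=(abs(H-109)<10)&(S>150),black=(V<55))
E
python3 - <<'E'
from h import *
for n in("top","side"):
    d=ctrl.get_image(n);m=masks(d["img"])
    np.set_printoptions(precision=4,suppress=True)
    for k in m:
        for c,st in cents(m[k]):
            if n=="top" and not(120<c[0]<400 and 140<c[1]<250):continue
            if n=="side" and not(200<c[0]<330 and 150<c[1]<340):continue
            print(n,k,c,st,plane(d,c,.034)[0],plane(d,c,.019)[0])
    M=m["blue"].copy()
    cs,_=cv2.findContours(M.astype(np.uint8)*255,0,2);c=max(cs,key=cv2.contourArea)
    if n=="top":
        r=cv2.minAreaRect(c);b=cv2.boxPoints(r);print(r,plane(d,b,.055))
    # steel squares/whole
E
```

```text
top red [280.29 183.89] [273, 176, 16, 16, 129] [ 0.5396 -0.166   0.034 ] [ 0.5413 -0.1669  0.019 ]
top red [370.46 192.25] [363, 185, 17, 15, 148] [ 0.5235 -0.3949  0.034 ] [ 0.525  -0.3993  0.019 ]
top red [323.19 194.88] [319, 190, 11, 10, 48] [ 0.514  -0.2753  0.034 ] [ 0.5154 -0.2779  0.019 ]
top green [325.83 171.06] [322, 166, 10, 10, 48] [ 0.5752 -0.2815  0.034 ] [ 0.5775 -0.2842  0.019 ]
top blue [220.46 169.78] [208, 156, 29, 29, 526] [ 0.5722 -0.0126  0.034 ] [ 0.5745 -0.0111  0.019 ]
top black [239.59 172.57] [237, 168, 7, 10, 54] [ 0.5662 -0.0616  0.034 ] [ 0.5684 -0.0609  0.019 ]
top black [318.04 221.42] [316, 217, 6, 9, 24] [ 0.4465 -0.2629  0.034 ] [ 0.4468 -0.2653  0.019 ]
((221.67762756347656, 169.72964477539062), (27.682920455932617, 27.730485916137695), 87.27368927001953) [[ 0.6016  0.0197  0.055 ]
 [ 0.6066 -0.0496  0.055 ]
 [ 0.537  -0.0548  0.055 ]
 [ 0.5321  0.0141  0.055 ]]
side red [268.35 224.36] [261, 213, 17, 22, 267] [ 0.5384 -0.1788  0.034 ] [ 0.5406 -0.166   0.019 ]
side red [263.34 263.72] [258, 255, 12, 17, 139] [ 0.5137 -0.2898  0.034 ] [ 0.5153 -0.2795  0.019 ]
side red [274.48 312.14] [265, 298, 21, 28, 395] [ 0.5226 -0.4047  0.034 ] [ 0.5244 -0.3969  0.019 ]
side green [291.24 264.08] [286, 255, 12, 17, 134] [ 0.5741 -0.296   0.034 ] [ 0.577  -0.2858  0.019 ]
side blue [273.42 178.61] [259, 164, 29, 28, 492] [ 0.5723 -0.0179  0.034 ] [ 0.5752 -0.0015  0.019 ]
side black [271.1  173.33] [268, 164, 8, 20, 129] [0.5688 0.0042 0.034 ] [0.5716 0.021  0.019 ]
side black [233.05 264.5 ] [228, 255, 11, 17, 123] [ 0.4479 -0.2862  0.034 ] [ 0.448  -0.2758  0.019 ]
```

Run:
```python
from h import *
np.set_printoptions(precision=4,suppress=True)
d=ctrl.get_image("top");s=ctrl.get_image("side")
def cb(p): return np.array(p,float)/6+[125,145]-.42
def cd(p): return np.array(p,float)/7+[230,120]-.43
def ln(name,a,b,z,D=d,f=cb):
    P=plane(D,f([a,b]),z);v=P[0]-P[1];print(name,P[:,:2].ravel(),"len",np.linalg.norm(v),"ang",np.degrees(np.arctan2(v[1],v[0])))
ln("base bottom edge",(68,285),(685,258),.008)
ln("bed low edge",(70,228),(435,212),.025)
ln("bed up edge",(70,124),(385,113),.025)
ln("box top mid",(494,150),(668,150),.055)
ln("base side L",(205,540),(115,125),.008,s,cd)
ln("bed left",(62,124),(66,228),.025)
ln("jaw face edge",(383,112),(394,203),.052)
ln("vjaw tips",(182,108),(192,218),.052)
P=plane(d,cb([(577,140)]),.066);print("hub",P)
P=plane(d,cb([(690,165)]),.122);print("grip top",P)
# side grip : top ~ (295,315) bottom ~ (290,438)
print("grip side top",plane(s,cd([(297,318)]),.122),"bot",plane(s,cd([(288,436)]),.068))
# side box top corners
print(plane(s,cd([(203,325),(378,305),(412,425),(228,442)]),.055))
```

```text
base bottom edge [ 0.5123  0.2078  0.5304 -0.0592] len 0.2675827742308782 ang 93.87896989483463
bed low edge [0.5352 0.2028 0.5459 0.0475] len 0.15559483347253802 ang 93.91449059963898
bed up edge [0.5801 0.2049 0.5882 0.0705] len 0.13467315961083487 ang 93.44764159564437
box top mid [ 0.5687  0.0192  0.5705 -0.0532] len 0.0724150094331426 ang 91.36870536419092
base side L [ 0.5288 -0.0577  0.516   0.2127] len 0.2707599716374709 ang -87.2872597993052
bed left [0.58   0.2083 0.5352 0.2045] len 0.04495272554473218 ang 4.954842172830696
jaw face edge [0.5841 0.0665 0.5459 0.0605] len 0.03865150205209969 ang 8.945840952644154
vjaw tips [0.5837 0.1502 0.5376 0.144 ] len 0.046517381912085196 ang 7.6549558330157925
hub [[ 0.572  -0.0163  0.066 ]]
grip top [[ 0.5545 -0.0657  0.122 ]]
grip side top [[ 0.5585 -0.0642  0.122 ]] bot [[ 0.5572 -0.0666  0.068 ]]
[[ 0.5347  0.0135  0.055 ]
 [ 0.6045  0.0197  0.055 ]
 [ 0.6065 -0.0506  0.055 ]
 [ 0.5369 -0.054   0.055 ]]
```

```bash
cat >> h.py <<'E'
from scipy.spatial.transform import Rotation as Ro
def pose():
    s=ctrl.get_state();return np.array(s["position"]),Ro.from_rotvec(s["tool_rot"]).as_matrix(),s
def calc(targets):  # list of (x,y,z,yawdeg or None)
    p,R,s=pose(); a0=np.degrees(np.arctan2(R[1,0],R[0,0]))
    print("t",round(s["time"],2),"p",p.round(4),"yaw",a0.round(2),"tilt",R[:,2].round(4),"F",s["ft_force"].round(2),"g",round(s["grip_width"],3))
    for x,y,z,a in targets:
        sh=R.T@(np.array([x,y,z])-p)/.3
        da=0 if a is None else (a-a0+90)%180-90
        print(np.round(sh,4).tolist(), "spin",round(-np.radians(da)/np.pi,4))
E
python3 -c "
from h import *
calc([(.48,.30,.235,None),(.56,.0,.235,None),(.514,-.277,.235,81.7),(.514,-.277,.10,81.7)])"
```

```text
t 0.3 p [0.1963 0.6195 0.2362] yaw 72.42 tilt [-1.e-04 -6.e-04 -1.e+00] F [-0.01  0.57  0.01] g 1.0
[-0.7297, 1.2231, 0.0045] spin -0.0
[-1.6025, 1.7793, 0.005] spin -0.0
[-2.529, 1.912, 0.0056] spin -0.0515
[-2.5287, 1.9119, 0.4556] spin -0.0515
```

drive_tool(rows=[[[-0.55, 0.95, 0, 0, 0], [-0.55, 0.95, 0, 0, 0], [-0.55, 0.95, 0, 0, 0], [-0.55, 0.95, 0, 0, 0], [-0.55, 0.95, 0, 0, 0], [-0.55, 0.95, 0, 0, 0], [-0.55, 0.95, 0, 0, 0]]])

```text
time: 1.18
position: [0.4188, 0.3756, 0.2367]
tool_rot: [-2.537, -1.852, -0.0]
ft_force: [-0.0, 0.2, 0.3]
grip_width: 1.0
```

```bash
python3 -c "
from h import *
calc([(.56,.1,.235,None),(.514,-.277,.235,81.7)])"
```

```text
t 1.18 p [0.4188 0.3756 0.2367] yaw 72.27 tilt [-0.e+00  5.e-04 -1.e+00] F [-0.03  0.16  0.28] g 1.0
[-0.7318, 0.728, 0.0052] spin -0.0
[-1.9755, 0.9647, 0.0046] spin -0.0524
```

drive_tool(rows=[[[-0.95, 0.75, 0, 0, 0], [-0.95, 0.75, 0, 0, 0], [-0.95, 0.75, 0, 0, 0], [-0.95, 0.75, 0, 0, 0], [-0.95, 0.75, 0, 0, 0], [-0.95, 0.75, 0, 0, 0], [-0.95, 0.75, 0, 0, 0]]])

```text
time: 2.05
position: [0.5475, 0.0344, 0.2367]
tool_rot: [2.538, 1.85, -0.0]
ft_force: [0.0, 0.8, 0.6]
grip_width: 1.002
```

```bash
python3 -c "
from h import *
calc([(.514,-.277,.235,81.7),(.514,-.277,.1,81.7)])"
```

```text
t 2.05 p [0.5475 0.0344 0.2367] yaw 72.18 tilt [ 7.0e-04 -1.1e-03 -1.0e+00] F [0.03 0.8  0.65] g 1.002
[-1.0224, 0.2114, 0.0066] spin -0.0529
[-1.022, 0.211, 0.4566] spin -0.0529
```

drive_tool(rows=[[[-1, 0.21, 0, -0.05, 0], [-1, 0.21, 0, -0.05, 0], [-1, 0.21, 0, -0.05, 0], [-1, 0.21, 0, -0.05, 0], [-1, 0.21, 0, -0.05, 0], [-1, 0.21, 0.35, -0.05, 0], [-1, 0.21, 0.35, -0.05, 0], [-1, 0.21, 0.35, -0.05, 0]]])

```text
time: 3.05
position: [0.5153, -0.2636, 0.128]
tool_rot: [-2.371, -2.05, 0.004]
ft_force: [-0.2, 0.8, 1.3]
grip_width: 1.0
```

```bash
python3 -c "
from h import *
calc([(.514,-.277,.06,81.7),(.514,-.277,.023,81.7)])
for n in('top','side'):
  d=ctrl.get_image(n);cv2.imwrite('pics/%s1.png'%n,d['img'])
  q=proj(d,[.514,-.277,.034])[0];print(q)
  x,y=q.astype(int);cv2.imwrite('pics/%s1c.png'%n,cv2.resize(d['img'][y-50:y+50,x-60:x+60],None,fx=5,fy=5,interpolation=cv2.INTER_CUBIC))
"
```

```text
t 3.05 p [ 0.5153 -0.2636  0.128 ] yaw 81.68 tilt [-0.0068  0.0038 -1.    ] F [-0.19  0.83  1.29] g 1.0
[-0.0453, 0.0037, 0.2265] spin -0.0001
[-0.0457, 0.0046, 0.3498] spin -0.0001
[323.84417491 194.90095175]
[262.81568919 258.86418795]
```

View pics/side1c.png

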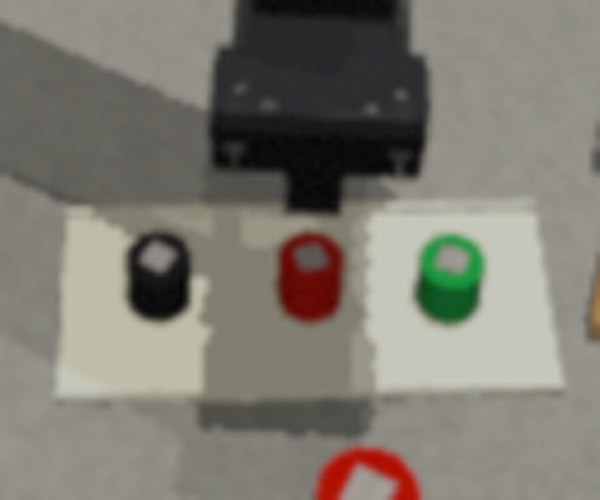

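drive_tool(rows=[[[-0.045, 0.004, 0.18, 0, 0], [-0.045, 0.004, 0.25, 0, 0], [-0.045, 0.004, 0.25, 0, 0]]])

```text
time: 3.52
position: [0.5155, -0.2808, 0.0566]
tool_rot: [-2.379, -2.049, 0.0]
ft_force: [-0.9, -0.1, 0.2]
grip_width: 1.0
```

```bash
python3 -c "
from h import *
calc([(.514,-.277,.06,81.7),(.514,-.277,.023,81.7)])
for n in('top','side'):
  d=ctrl.get_image(n)
  q=proj(d,[.514,-.277,.034])[0]
  x,y=q.astype(int);cv2.imwrite('pics/%s2c.png'%n,cv2.resize(d['img'][y-50:y+50,x-60:x+60],None,fx=5,fy=5,interpolation=cv2.INTER_CUBIC))
"
```

```text
t 3.52 p [ 0.5155 -0.2808  0.0566] yaw 81.47 tilt [-9.e-04  1.e-03 -1.e+00] F [-0.91 -0.06  0.16] g 1.0
[0.0118, -0.0069, -0.0113] spin -0.0013
[0.0117, -0.0068, 0.112] spin -0.0013
```

View pics/side2c.png

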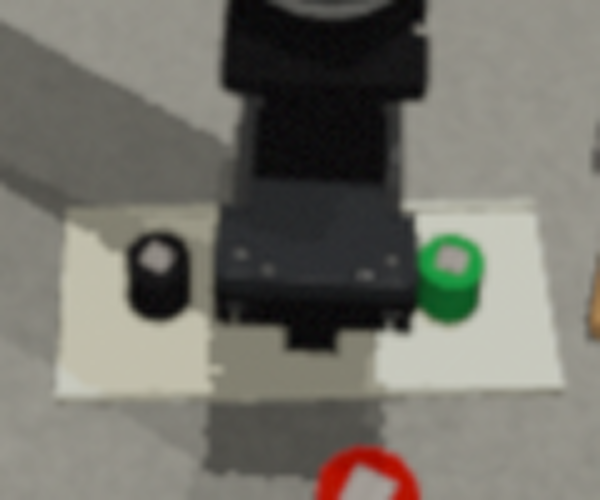

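drive_tool(rows=[[[0.012, -0.007, 0.06, 0, 0], [0.012, -0.007, 0.112, 0, 0], [0.012, -0.007, 0.112, 0, 0], [0.012, -0.007, 0.112, 0, 0]]])

```text
time: 4.12
position: [0.5137, -0.2782, 0.0229]
tool_rot: [-2.382, -2.049, 0.0]
ft_force: [0.4, 0.7, 0.5]
grip_width: 0.997
```

```bash
python3 -c "
from h import *
calc([(.514,-.277,.023,81.7)])"
```

```text
t 4.12 p [ 0.5137 -0.2782  0.0229] yaw 81.41 tilt [-2.e-04 -1.e-04 -1.e+00] F [0.38 0.69 0.55] g 0.997
[0.0041, 0.0004, -0.0004] spin -0.0016
```

Good. Close, then lift.

drive_tool(rows=[[[0, 0, 0, 0, 255], [0, 0, 0, 0, 255], [0, 0, 0, 0, 255], [0, 0, 0, 0, 255], [0, 0, 0, 0, 255], [0, 0, 0, 0, 255], [0, 0, 0, 0, 255], [0, 0, 0, 0, 255], [0, 0, 0, 0, 255], [0, 0, 0, 0, 255]]], grip_force=25)

```text
time: 5.38
position: [0.5138, -0.278, 0.023]
tool_rot: [-2.381, -2.049, -0.0]
ft_force: [-0.6, -0.7, 0.3]
grip_width: 0.332
```

drive_tool(rows=[[[0, 0, -0.1, 0, 255], [0, 0, -0.3, 0, 255], [0, 0, -0.5, 0, 255], [0, 0, -0.5, 0, 255], [0, 0, -0.5, 0, 255]]])

```text
time: 6.0
position: [0.5134, -0.2776, 0.1724]
tool_rot: [-2.381, -2.049, -0.0]
ft_force: [-0.0, 0.7, -1.2]
grip_width: 0.338
```

```bash
python3 -c "
from h import *
calc([(.514,-.277,.023,81.7),(.563,.107,.17,4)])
d=ctrl.get_image('side')
cv2.imwrite('pics/side3c.png',cv2.resize(d['img'][150:300,180:330],None,fx=4,fy=4,interpolation=cv2.INTER_CUBIC))
"
```

```text
t 6.0 p [ 0.5134 -0.2776  0.1724] yaw 81.43 tilt [-4.e-04  8.e-04 -1.e+00] F [-0.03  0.73 -1.19] g 0.338
[0.0019, 0.002, 0.498] spin -0.0015
[1.2923, -0.0275, 0.0089] spin 0.4302
```

View pics/side3c.png

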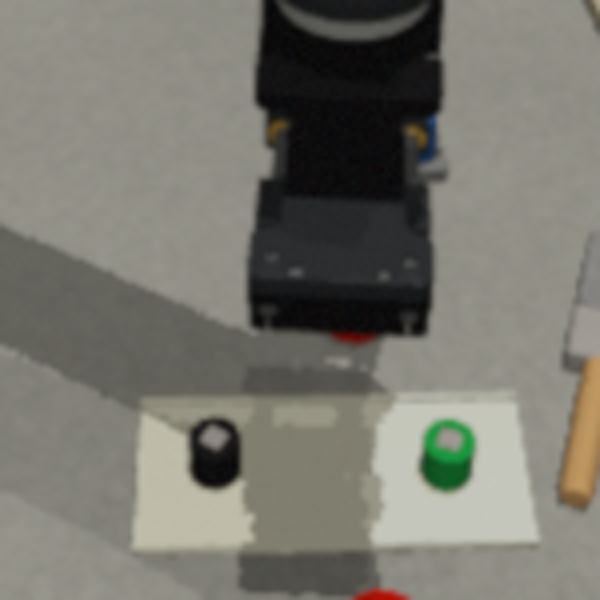

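drive_tool(rows=[[[0.95, -0.02, 0, 0.43, 255], [0.95, -0.02, 0, 0.43, 255], [0.95, -0.02, 0, 0.43, 255], [0.95, -0.02, 0, 0.43, 255], [0.95, -0.02, 0, 0.43, 255], [0.95, -0.02, 0, 0.43, 255], [0.95, -0.02, 0, 0.43, 255], [0.95, -0.02, 0, 0.43, 255], [0.95, -0.02, 0, 0.43, 255], [0.95, -0.02, 0, 0.43, 255]]])

```text
time: 7.3
position: [0.5496, 0.0046, 0.1719]
tool_rot: [3.139, 0.114, -0.003]
ft_force: [-0.5, 0.1, 0.1]
grip_width: 0.337
```

```bash
python3 -c "
from h import *
calc([(.563,.107,.17,4),(.563,.107,.09,4)])
"
```

```text
t 7.3 p [0.5496 0.0046 0.1719] yaw 4.16 tilt [-1.9e-03 -5.0e-04 -1.0e+00] F [-0.52  0.08  0.09] g 0.337
[0.0692, -0.3372, 0.006] spin 0.0009
[0.0697, -0.3373, 0.2727] spin 0.0009
```

drive_tool(rows=[[[0.07, -0.337, 0, 0, 255], [0.07, -0.337, 0, 0, 255], [0.07, -0.337, 0.1, 0, 255], [0.07, -0.337, 0.27, 0, 255], [0.07, -0.337, 0.27, 0, 255], [0.07, -0.337, 0.27, 0, 255]]])

```text
time: 8.05
position: [0.565, 0.1068, 0.0933]
tool_rot: [-3.139, -0.111, -0.002]
ft_force: [-0.1, -0.0, 0.3]
grip_width: 0.337
```

```bash
python3 -c "
from h import *
calc([(.563,.107,.044,4)])
for n in('top','side'):
  d=ctrl.get_image(n)
  q=proj(d,[.563,.107,.05])[0];print(n,q)
  x,y=q.astype(int);cv2.imwrite('pics/%s4c.png'%n,cv2.resize(d['img'][y-50:y+70,x-60:x+60],None,fx=5,fy=5,interpolation=cv2.INTER_CUBIC))
"
```

```text
t 8.05 p [0.565  0.1068 0.0933] yaw 4.03 tilt [ 1.4e-03  3.0e-04 -1.0e+00] F [-0.12 -0.03  0.31] g 0.337
[-0.0069, -0.001, 0.1643] spin 0.0002
top [172.04627635 171.3049293 ]
side [264.83195057 146.15965953]
```

View pics/side4c.png

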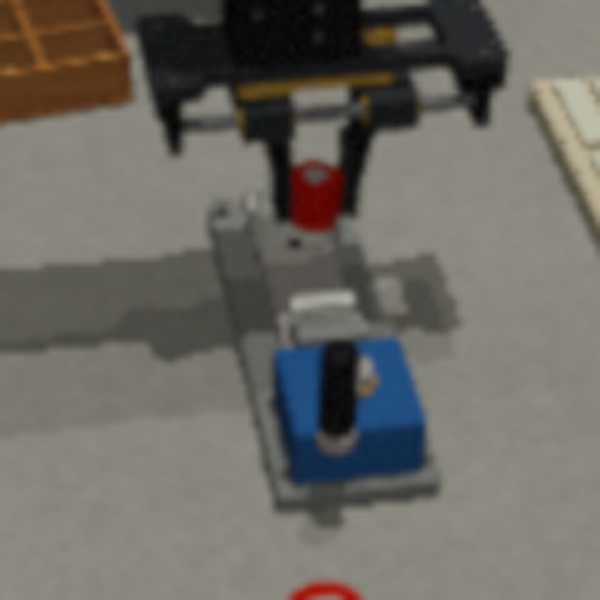

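View pics/top4c.png

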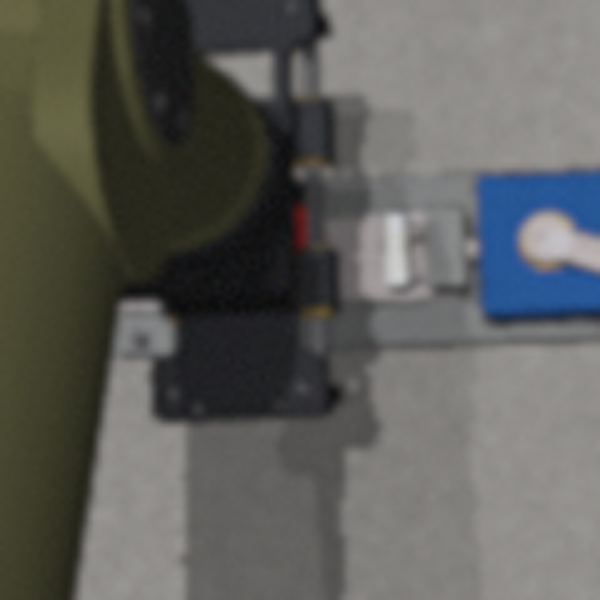

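```bash
python3 -c "
from h import *
d=ctrl.get_image('side');m=masks(d['img'])
for c,st in cents(m['red']):
  if c[1]<160: print(c,st,plane(d,c,.0893))
calc([(.563,.107,.06,4),(.563,.107,.044,4)])
"
```

```text
[266.66 135.42] [262, 129, 11, 13, 103] [[0.56685961 0.10517731 0.0893    ]]
t 8.2 p [0.5657 0.1072 0.0942] yaw 4.02 tilt [ 0.0035  0.0014 -1.    ] F [-0.74  0.06  0.11] g 0.34
[-0.0094, 0.0001, 0.1139] spin 0.0001
[-0.0096, 0.0002, 0.1672] spin 0.0001
```

drive_tool(rows=[[[-0.008, 0, 0.08, 0, 255], [-0.008, 0, 0.13, 0, 255], [-0.008, 0, 0.152, 0, 255], [-0.008, 0, 0.157, 0, 255], [-0.008, 0, 0.157, 0, 255]]])

```text
time: 8.82
position: [0.5622, 0.1069, 0.0454]
tool_rot: [-3.139, -0.11, -0.001]
ft_force: [0.2, -0.5, 0.1]
grip_width: 0.337
```

```bash
python3 -c "
from h import *
calc([(.563,.107,.044,4)])
"
```

```text
t 8.82 p [0.5622 0.1069 0.0454] yaw 4.02 tilt [ 9.e-04  2.e-04 -1.e+00] F [ 0.17 -0.5   0.09] g 0.337
[0.0026, -0.0003, 0.0045] spin 0.0001
```

drive_tool(rows=[[[0, 0, 0.003, 0, 255], [0, 0, 0.004, 0, 255], [0, 0, 0.005, 0, 255], [0, 0, 0.005, 0, 255]]])

```text
time: 9.32
position: [0.562, 0.1069, 0.0439]
tool_rot: [-3.139, -0.11, -0.001]
ft_force: [-1.2, -0.0, 3.5]
grip_width: 0.335
```

Contact (3.5 N up). Release.

drive_tool(rows=[[[0, 0, 0, 0, 200], [0, 0, 0, 0, 150], [0, 0, 0, 0, 100], [0, 0, 0, 0, 80], [0, 0, 0, 0, 60], [0, 0, -0.05, 0, 60], [0, 0, -0.2, 0, 60], [0, 0, -0.4, 0, 60], [0, 0, -0.5, 0, 60], [0, 0.1, -0.5, 0, 0], [0, 0.3, -0.5, 0, 0], [0, 0.4, -0.5, 0, 0], [0, 0.5, -0.5, 0, 0], [0, 0.5, -0.5, 0, 0]]])

```text
time: 11.08
position: [0.5723, -0.0463, 0.1947]
tool_rot: [3.139, 0.101, 0.002]
ft_force: [-0.8, 0.0, 0.7]
grip_width: 0.999
```

```bash
python3 -c "
from h import *
calc([(.563,.107,.044,4)])
for n in('top','side'):
  d=ctrl.get_image(n)
  q=proj(d,[.563,.107,.05])[0];print(n,q)
  x,y=q.astype(int);cv2.imwrite('pics/%s5c.png'%n,cv2.resize(d['img'][y-50:y+70,x-60:x+80],None,fx=5,fy=5,interpolation=cv2.INTER_CUBIC))
  for c,st in cents(masks(d['img'])['red']): print(c,st,plane(d,c,.055),plane(d,c,.04))
"
```

```text
t 11.07 p [ 0.5723 -0.0463  0.1947] yaw 3.7 tilt [ 1.6e-03 -9.0e-04 -1.0e+00] F [-0.75  0.05  0.69] g 0.999
[0.0013, -0.5125, 0.5018] spin -0.0017
top [172.04627635 171.3049293 ]
[280.29 183.89] [273, 176, 16, 16, 129] [[ 0.53707139 -0.16473008  0.055     ]] [[ 0.53884831 -0.16562007  0.04      ]]
[369.89 192.45] [362, 185, 18, 15, 161] [[ 0.52083351 -0.38729718  0.055     ]] [[ 0.52235548 -0.39168166  0.04      ]]
side [264.83195057 146.15965953]
[264.58 148.48] [260, 143, 10, 11, 77] [[0.56007872 0.08960498 0.055     ]] [[0.56278064 0.10896349 0.04      ]]
[268.32 224.38] [261, 213, 16, 22, 266] [[ 0.53537863 -0.19673691  0.055     ]] [[ 0.53751502 -0.18393454  0.04      ]]
[274.48 312.14] [265, 298, 21, 28, 395] [[ 0.52008724 -0.41557414  0.055     ]] [[ 0.52187351 -0.40778232  0.04      ]]
```

View pics/side5c.png

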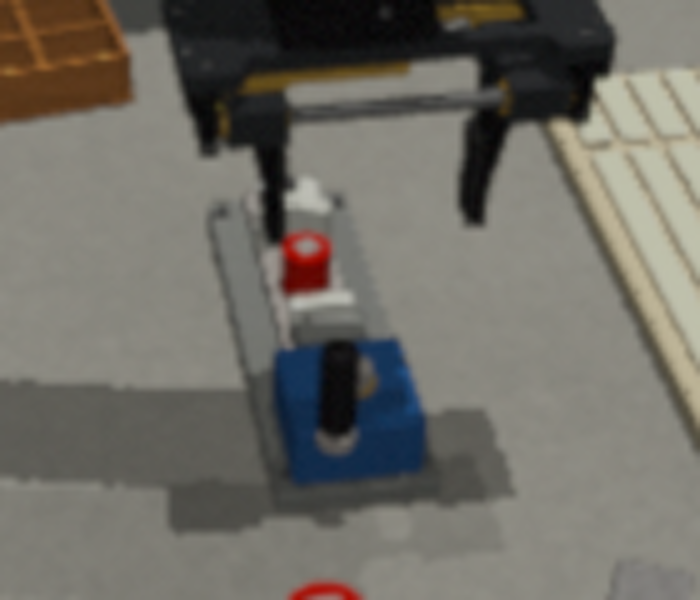

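View pics/top5c.png

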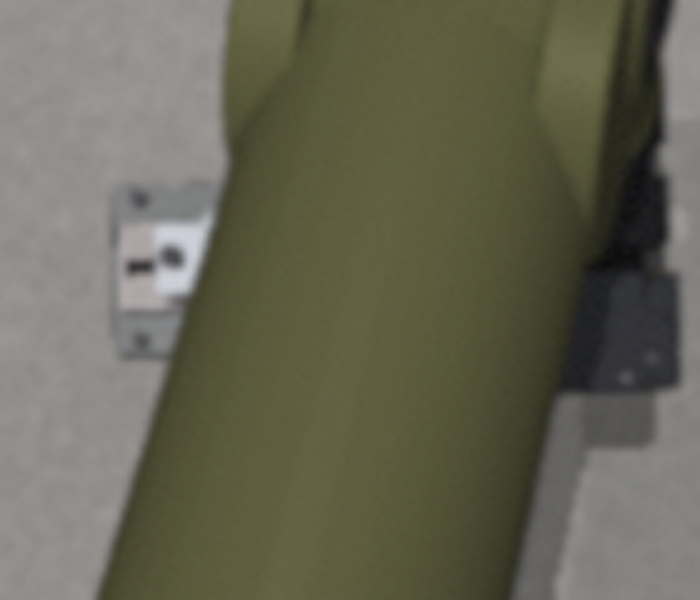

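```bash
python3 -c "
from h import *
calc([(.557,-.0655,.19,4),(.557,-.0655,.098,4)])
"
```

```text
t 11.18 p [ 0.5724 -0.0423  0.1941] yaw 4.0 tilt [ 8.e-04  1.e-03 -1.e+00] F [ 0.15  1.36 -0.66] g 1.001
[-0.0567, 0.0736, 0.0134] spin 0.0
[-0.057, 0.0738, 0.3201] spin 0.0
```

drive_tool(rows=[[[-0.057, 0.074, 0, 0, 0], [-0.057, 0.074, 0, 0, 0], [-0.057, 0.074, 0.1, 0, 0], [-0.057, 0.074, 0.2, 0, 0], [-0.057, 0.074, 0.3, 0, 0], [-0.057, 0.074, 0.32, 0, 0], [-0.057, 0.074, 0.32, 0, 0]]])

```text
time: 12.05
position: [0.557, -0.0658, 0.0978]
tool_rot: [-3.14, -0.111, -0.0]
ft_force: [0.5, 0.4, -0.2]
grip_width: 1.002
```

```bash
python3 -c "
from h import *
calc([(.557,-.0655,.098,4)])
d=ctrl.get_image('side')
cv2.imwrite('pics/side6c.png',cv2.resize(d['img'][100:220,200:340],None,fx=5,fy=5,interpolation=cv2.INTER_CUBIC))
"
```

```text
t 12.05 p [ 0.557  -0.0658  0.0978] yaw 4.05 tilt [ 3.e-04  1.e-04 -1.e+00] F [ 0.46  0.4  -0.19] g 1.002
[-0.0001, -0.001, -0.0007] spin 0.0003
```

View pics/side6c.png

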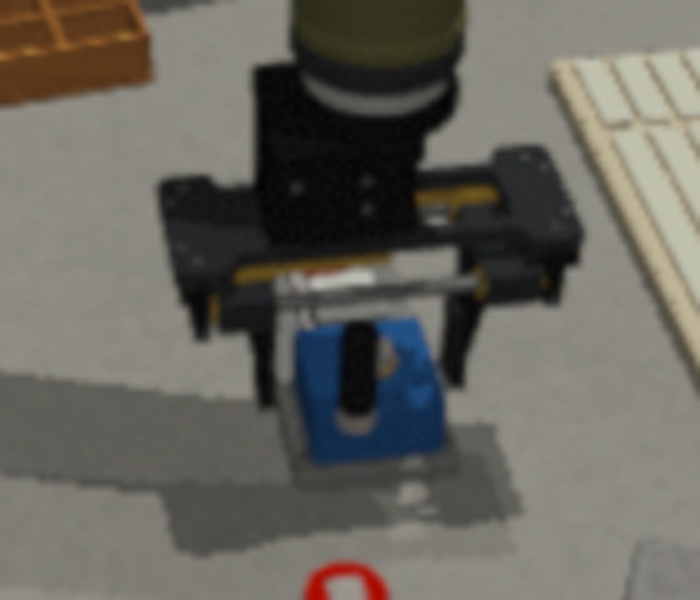

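drive_tool(rows=[[[0, 0, 0, 0, 120], [0, 0, 0, 0, 160], [0, 0, 0, 0, 255], [0, 0, 0, 0, 255], [0, 0, 0, 0, 255], [0, 0, 0, 0, 255], [0, 0, 0, 0, 255], [0, 0, 0, 0, 255], [0, 0, 0, 0, 255], [0, 0, 0, 0, 255], [0, 0, 0, 0, 255]]], grip_force=35)

```text
time: 13.48
position: [0.5573, -0.0661, 0.0975]
tool_rot: [3.14, 0.11, 0.002]
ft_force: [2.8, -0.5, -2.3]
grip_width: 0.222
```

```bash
cat >> h.py <<'E'
C=np.array([.571,-.0175]);AX=np.radians(94.)
def ang(p,C=C):
    v=p[:2]-C; return (AX+np.pi-np.arctan2(v[1],v[0]))%(2*np.pi), np.hypot(*v)
def circ(step,n,C=C,r=.05,start=None):
    "rows for n steps of step rad from current pose"
    p,R,s=pose();a0,r0=ang(p,C)
    a0=a0 if start is None else start
    f=s["ft_force"];th=AX+np.pi-a0;t=np.array([np.sin(th),-np.cos(th)]);rad=np.array([np.cos(th),np.sin(th)])
    print("t",round(s["time"],2),"p",p.round(4),"ang",round(a0,3),"r",round(r0,4),"F",f.round(1),"Ftan(resist)",round(-f[:2]@t,2),"Frad(out)",round(f[:2]@rad,2),"g",round(s["grip_width"],3))
    o=[]
    for i in range(1,n+1):
        th=AX+np.pi-(a0+step*i)
        q=np.array([C[0]+r*np.cos(th),C[1]+r*np.sin(th),p[2]])
        sh=R.T@(q-p)/.3; o.append([round(sh[0],3),round(sh[1],3),0,0,255])
    print(o)
E
python3 -c "
from h import *
circ(.15,10)"
```

```text
t 13.47 p [ 0.5573 -0.0661  0.0975] ang 0.345 r 0.0505 F [ 2.8 -0.5 -2.3] Ftan(resist) 2.86 Frad(out) -0.32 g 0.222
[[np.float64(-0.022), np.float64(-0.012), 0, 0, 255], [np.float64(-0.043), np.float64(-0.025), 0, 0, 255], [np.float64(-0.062), np.float64(-0.042), 0, 0, 255], [np.float64(-0.078), np.float64(-0.061), 0, 0, 255], [np.float64(-0.091), np.float64(-0.082), 0, 0, 255], [np.float64(-0.101), np.float64(-0.105), 0, 0, 255], [np.float64(-0.107), np.float64(-0.129), 0, 0, 255], [np.float64(-0.11), np.float64(-0.154), 0, 0, 255], [np.float64(-0.108), np.float64(-0.179), 0, 0, 255], [np.float64(-0.103), np.float64(-0.204), 0, 0, 255]]
```

drive_tool(rows=[[[-0.022, -0.012, 0, 0, 255], [-0.043, -0.025, 0, 0, 255], [-0.062, -0.042, 0, 0, 255], [-0.078, -0.061, 0, 0, 255], [-0.091, -0.082, 0, 0, 255], [-0.101, -0.105, 0, 0, 255]]])

```text
time: 14.22
position: [0.5255, -0.039, 0.0975]
tool_rot: [3.136, 0.108, 0.005]
ft_force: [7.1, -3.9, -7.1]
grip_width: 0.219
```

```bash
python3 -c "
from h import *
circ(.15,10)"
```

```text
t 14.22 p [ 0.5255 -0.039   0.0975] ang 1.199 r 0.0503 F [ 7.1 -3.9 -7.1] Ftan(resist) 6.57 Frad(out) -4.76 g 0.219
[[np.float64(-0.006), np.float64(-0.024), 0, 0, 255], [np.float64(-0.01), np.float64(-0.049), 0, 0, 255], [np.float64(-0.01), np.float64(-0.074), 0, 0, 255], [np.float64(-0.006), np.float64(-0.099), 0, 0, 255], [np.float64(0.001), np.float64(-0.122), 0, 0, 255], [np.float64(0.012), np.float64(-0.145), 0, 0, 255], [np.float64(0.026), np.float64(-0.166), 0, 0, 255], [np.float64(0.043), np.float64(-0.184), 0, 0, 255], [np.float64(0.063), np.float64(-0.199), 0, 0, 255], [np.float64(0.085), np.float64(-0.212), 0, 0, 255]]
```

drive_tool(rows=[[[-0.004, -0.024, 0.001, 0, 255], [-0.006, -0.049, 0.002, 0, 255], [-0.006, -0.074, 0.002, 0, 255], [-0.002, -0.099, 0.002, 0, 255], [0.004, -0.121, 0.002, 0, 255], [0.014, -0.143, 0.002, 0, 255], [0.028, -0.163, 0.002, 0, 255], [0.044, -0.181, 0.002, 0, 255], [0.063, -0.196, 0.002, 0, 255], [0.085, -0.209, 0.002, 0, 255]]])

```text
time: 15.48
position: [0.5437, 0.0241, 0.0972]
tool_rot: [3.137, 0.107, -0.007]
ft_force: [-4.2, -5.3, 6.4]
grip_width: 0.218
```

```bash
sed -i 's/round(sh\[0\],3),round(sh\[1\],3)/float(round(sh[0],3)),float(round(sh[1],3))/' h.py; python3 -c "
from h import *
circ(.15,12)"
```

```text
t 15.47 p [0.5437 0.0241 0.0972] ang 2.63 r 0.0498 F [-4.2 -5.3  6.4] Ftan(resist) 6.42 Frad(out) -2.16 g 0.218
[[0.022, -0.011, 0, 0, 255], [0.046, -0.018, 0, 0, 255], [0.071, -0.022, 0, 0, 255], [0.096, -0.021, 0, 0, 255], [0.121, -0.017, 0, 0, 255], [0.144, -0.01, 0, 0, 255], [0.167, 0.001, 0, 0, 255], [0.187, 0.016, 0, 0, 255], [0.205, 0.033, 0, 0, 255], [0.221, 0.053, 0, 0, 255], [0.233, 0.075, 0, 0, 255], [0.241, 0.098, 0, 0, 255]]
```

drive_tool(rows=[[[0.022, -0.011, -0.001, 0, 255], [0.046, -0.017, -0.001, 0, 255], [0.071, -0.021, -0.001, 0, 255], [0.096, -0.02, -0.001, 0, 255], [0.121, -0.016, -0.001, 0, 255], [0.144, -0.009, -0.001, 0, 255], [0.166, 0.002, -0.001, 0, 255], [0.186, 0.017, -0.001, 0, 255], [0.204, 0.033, -0.001, 0, 255], [0.22, 0.053, -0.001, 0, 255], [0.232, 0.075, -0.001, 0, 255], [0.24, 0.098, -0.001, 0, 255]]])

```text
time: 16.98
position: [0.6158, 0.0047, 0.0971]
tool_rot: [-3.136, -0.111, 0.013]
ft_force: [-8.3, 3.2, 8.2]
grip_width: 0.217
```

```bash
python3 -c "
from h import *
circ(.15,12)"
```

```text
t 16.98 p [0.6158 0.0047 0.0971] ang 4.323 r 0.05 F [-8.3  3.2  8.2] Ftan(resist) 6.52 Frad(out) -6.04 g 0.217
[[0.008, 0.024, 0, 0, 255], [0.012, 0.048, 0, 0, 255], [0.012, 0.073, 0, 0, 255], [0.009, 0.098, 0, 0, 255], [0.002, 0.122, 0, 0, 255], [-0.009, 0.145, 0, 0, 255], [-0.023, 0.166, 0, 0, 255], [-0.04, 0.184, 0, 0, 255], [-0.059, 0.2, 0, 0, 255], [-0.081, 0.213, 0, 0, 255], [-0.104, 0.222, 0, 0, 255], [-0.128, 0.228, 0, 0, 255]]
```

drive_tool(rows=[[[0.006, 0.024, -0.001, 0, 255], [0.008, 0.048, -0.001, 0, 255], [0.008, 0.073, -0.001, 0, 255], [0.005, 0.097, -0.001, 0, 255], [-0.002, 0.12, -0.001, 0, 255], [-0.012, 0.143, -0.001, 0, 255], [-0.026, 0.163, -0.001, 0, 255], [-0.042, 0.181, -0.001, 0, 255], [-0.06, 0.197, -0.001, 0, 255], [-0.081, 0.21, -0.001, 0, 255], [-0.104, 0.219, -0.001, 0, 255], [-0.128, 0.225, -0.001, 0, 255]]])

```text
time: 18.48
position: [0.5872, -0.0652, 0.0975]
tool_rot: [-3.138, -0.112, -0.006]
ft_force: [7.1, 1.5, -5.0]
grip_width: 0.216
```

```bash
python3 -c "
from h import *
circ(.15,12)"
```

```text
t 18.48 p [ 0.5872 -0.0652  0.0975] ang 6.025 r 0.0504 F [ 7.1  1.5 -5. ] Ftan(resist) 7.24 Frad(out) 0.84 g 0.216
[[-0.025, 0.003, 0, 0, 255], [-0.05, 0.004, 0, 0, 255], [-0.075, 0.001, 0, 0, 255], [-0.099, -0.006, 0, 0, 255], [-0.122, -0.016, 0, 0, 255], [-0.143, -0.029, 0, 0, 255], [-0.161, -0.046, 0, 0, 255], [-0.178, -0.065, 0, 0, 255], [-0.191, -0.086, 0, 0, 255], [-0.2, -0.109, 0, 0, 255], [-0.207, -0.133, 0, 0, 255], [-0.209, -0.158, 0, 0, 255]]
```

drive_tool(rows=[[[-0.025, 0.003, 0, 0, 255], [-0.05, 0.003, 0, 0, 255], [-0.074, 0, 0, 0, 255], [-0.098, -0.007, 0, 0, 255], [-0.12, -0.017, 0, 0, 255], [-0.141, -0.03, 0, 0, 255], [-0.159, -0.047, 0, 0, 255], [-0.175, -0.065, 0, 0, 255], [-0.188, -0.086, 0, 0, 255], [-0.197, -0.109, 0, 0, 255], [-0.203, -0.133, 0, 0, 255], [-0.205, -0.158, 0, 0, 255]]])

```text
time: 19.98
position: [0.5217, -0.0268, 0.0974]
tool_rot: [3.136, 0.108, 0.003]
ft_force: [4.4, -6.2, -4.9]
grip_width: 0.219
```

```bash
python3 -c "
from h import *
circ(.1,12,r=.0497)"
```

```text
t 19.98 p [ 0.5217 -0.0268  0.0974] ang 1.454 r 0.0502 F [ 4.4 -6.2 -4.9] Ftan(resist) 6.94 Frad(out) -3.21 g 0.219
[[0.001, -0.017, 0, 0, 255], [0.001, -0.033, 0, 0, 255], [0.003, -0.05, 0, 0, 255], [0.007, -0.066, 0, 0, 255], [0.012, -0.081, 0, 0, 255], [0.019, -0.097, 0, 0, 255], [0.028, -0.111, 0, 0, 255], [0.038, -0.124, 0, 0, 255], [0.049, -0.136, 0, 0, 255], [0.061, -0.148, 0, 0, 255], [0.074, -0.158, 0, 0, 255], [0.088, -0.166, 0, 0, 255]]
```

drive_tool(rows=[[[0.001, -0.017, 0, 0, 255], [0.001, -0.033, 0, 0, 255], [0.003, -0.05, 0, 0, 255], [0.007, -0.066, 0, 0, 255], [0.012, -0.081, 0, 0, 255], [0.019, -0.097, 0, 0, 255]]])

```text
time: 20.72
position: [0.5245, 0.0011, 0.0974]
tool_rot: [3.134, 0.106, -0.0]
ft_force: [1.8, -9.1, -2.2]
grip_width: 0.218
```

```bash
python3 -c "
from h import *
circ(.1,8,r=.0497)"
```

```text
t 20.73 p [0.5245 0.0011 0.0974] ang 2.021 r 0.0501 F [ 1.8 -9.1 -2.2] Ftan(resist) 7.77 Frad(out) -5.03 g 0.218
[[0.009, -0.014, 0, 0, 255], [0.018, -0.028, 0, 0, 255], [0.029, -0.04, 0, 0, 255], [0.041, -0.052, 0, 0, 255], [0.054, -0.062, 0, 0, 255], [0.068, -0.071, 0, 0, 255], [0.082, -0.079, 0, 0, 255], [0.098, -0.085, 0, 0, 255]]
```

drive_tool(rows=[[[0.009, -0.014, 0, 0, 255], [0.019, -0.027, 0, 0, 255], [0.03, -0.039, 0, 0, 255]]])

```text
time: 21.1
position: [0.5317, 0.0134, 0.0973]
tool_rot: [3.135, 0.106, -0.004]
ft_force: [-0.6, -8.5, 1.8]
grip_width: 0.219
```

```bash
python3 -c "
from h import *
circ(.1,8,r=.0497)"
```

```text
t 21.1 p [0.5317 0.0134 0.0973] ang 2.307 r 0.0499 F [-0.6 -8.5  1.8] Ftan(resist) 7.03 Frad(out) -4.74 g 0.219
[[0.012, -0.011, 0, 0, 255], [0.025, -0.022, 0, 0, 255], [0.039, -0.031, 0, 0, 255], [0.054, -0.039, 0, 0, 255], [0.069, -0.045, 0, 0, 255], [0.085, -0.049, 0, 0, 255], [0.101, -0.053, 0, 0, 255], [0.118, -0.054, 0, 0, 255]]
```

drive_tool(rows=[[[0.012, -0.01, 0, 0, 255], [0.026, -0.02, 0, 0, 255]]])

```text
time: 21.35
position: [0.5384, 0.0202, 0.0972]
tool_rot: [3.135, 0.106, -0.007]
ft_force: [-3.0, -6.7, 3.6]
grip_width: 0.218
```

```bash
python3 -c "
from h import *
circ(.1,4,r=.0497)"
```

```text
t 21.35 p [0.5384 0.0202 0.0972] ang 2.499 r 0.0499 F [-3.  -6.7  3.6] Ftan(resist) 6.65 Frad(out) -3.09 g 0.218
[[0.014, -0.009, 0, 0, 255], [0.029, -0.017, 0, 0, 255], [0.044, -0.023, 0, 0, 255], [0.06, -0.028, 0, 0, 255]]
```

drive_tool(rows=[[[0.014, -0.009, 0, 0, 255], [0.029, -0.016, 0, 0, 255]]])

```text
time: 21.6
position: [0.5464, 0.0258, 0.0972]
tool_rot: [3.136, 0.106, -0.008]
ft_force: [-4.6, -6.6, 4.4]
grip_width: 0.22
```

```bash
python3 -c "
from h import *
circ(.1,4,r=.0497)"
```

```text
t 21.6 p [0.5464 0.0258 0.0972] ang 2.695 r 0.0498 F [-4.6 -6.6  4.4] Ftan(resist) 7.29 Frad(out) -3.42 g 0.22
[[0.015, -0.006, 0, 0, 255], [0.031, -0.011, 0, 0, 255], [0.047, -0.014, 0, 0, 255], [0.064, -0.016, 0, 0, 255]]
```

drive_tool(rows=[[[0.015, -0.006, 0, 0, 255], [0.031, -0.01, 0, 0, 255]]])

```text
time: 21.85
position: [0.5551, 0.0297, 0.0972]
tool_rot: [3.136, 0.107, -0.01]
ft_force: [-4.6, -5.6, 5.8]
grip_width: 0.22
```

```bash
python3 -c "
from h import *
circ(.1,4,r=.0497)"
```

```text
t 21.85 p [0.5551 0.0297 0.0972] ang 2.887 r 0.0498 F [-4.6 -5.6  5.8] Ftan(resist) 6.17 Frad(out) -3.79 g 0.22
[[0.016, -0.003, 0, 0, 255], [0.033, -0.005, 0, 0, 255], [0.049, -0.005, 0, 0, 255], [0.066, -0.003, 0, 0, 255]]
```

drive_tool(rows=[[[0.016, -0.003, 0, 0, 255], [0.033, -0.004, 0, 0, 255]]])

```text
time: 22.1
position: [0.5645, 0.0319, 0.0972]
tool_rot: [3.136, 0.107, -0.011]
ft_force: [-6.7, -5.3, 6.3]
grip_width: 0.219
```

```bash
python3 -c "
from h import *
circ(.1,4,r=.0497)"
```

```text
t 22.1 p [0.5645 0.0319 0.0972] ang 3.081 r 0.0498 F [-6.7 -5.3  6.3] Ftan(resist) 7.35 Frad(out) -4.35 g 0.219
[[0.017, 0.0, 0, 0, 255], [0.033, 0.002, 0, 0, 255], [0.049, 0.005, 0, 0, 255], [0.065, 0.009, 0, 0, 255]]
```

```bash
python3 -c "
from h import *
d=ctrl.get_image('side')
for c,st in cents(masks(d['img'])['red'],8): print(c,st,plane(d,c,.04))
cv2.imwrite('pics/side7c.png',cv2.resize(d['img'][100:220,200:340],None,fx=5,fy=5,interpolation=cv2.INTER_CUBIC))
d=ctrl.get_image('top')
cv2.imwrite('pics/top7c.png',cv2.resize(d['img'][130:220,120:260],None,fx=5,fy=5,interpolation=cv2.INTER_CUBIC))
"
```

```text
[259.8 140.5] [259, 139, 3, 4, 10] [[0.55295657 0.14933005 0.04      ]]
[268.38 224.38] [261, 213, 17, 22, 266] [[ 0.53765697 -0.18394679  0.04      ]]
[274.48 312.14] [265, 298, 21, 28, 395] [[ 0.52187351 -0.40778232  0.04      ]]
```

View pics/side7c.png

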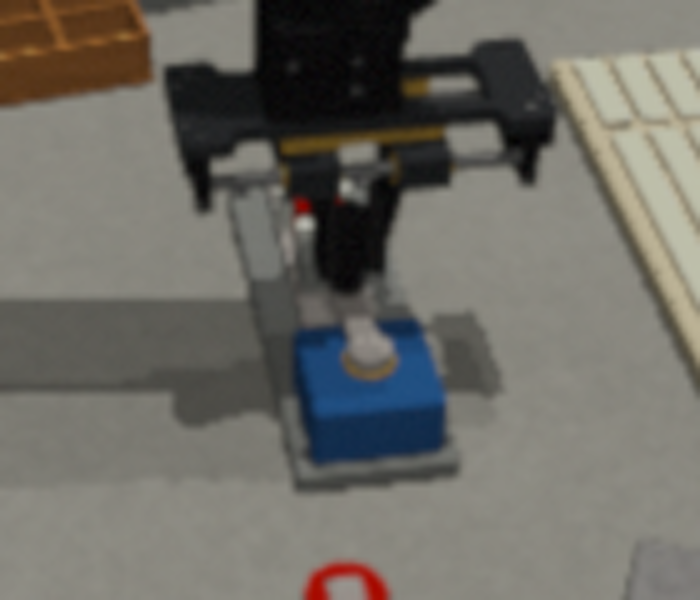

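View pics/top7c.png

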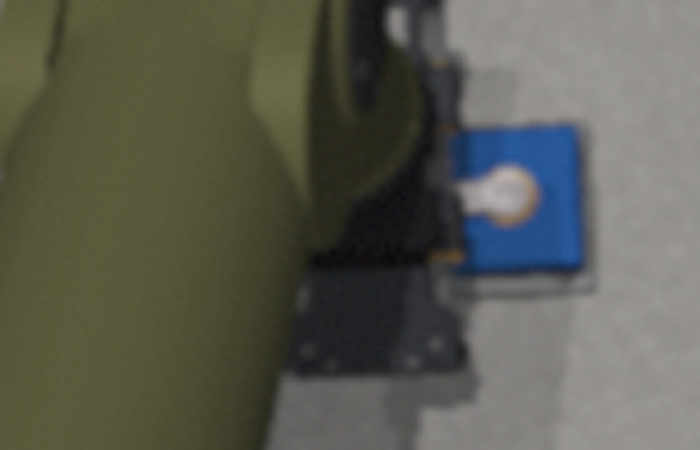

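Occluded; the jaw has the mount near the V jaw. Continue by force.

drive_tool(rows=[[[0.017, 0.001, -0.001, 0, 255], [0.033, 0.003, -0.001, 0, 255]]])

```text
time: 22.45
position: [0.5737, 0.0322, 0.0972]
tool_rot: [3.137, 0.107, -0.014]
ft_force: [-6.8, -4.0, 6.1]
grip_width: 0.219
```

```bash
python3 -c "
from h import *
circ(.1,4,r=.0497)"
```

```text
t 22.45 p [0.5737 0.0322 0.0972] ang 3.265 r 0.0498 F [-6.8 -4.   6.1] Ftan(resist) 6.61 Frad(out) -4.41 g 0.219
[[0.016, 0.003, 0, 0, 255], [0.032, 0.008, 0, 0, 255], [0.048, 0.014, 0, 0, 255], [0.062, 0.021, 0, 0, 255]]
```

drive_tool(rows=[[[0.016, 0.003, 0, 0, 255], [0.032, 0.008, 0, 0, 255]]])

```text
time: 22.7
position: [0.5828, 0.0309, 0.0972]
tool_rot: [3.138, 0.108, -0.016]
ft_force: [-8.9, -3.6, 7.5]
grip_width: 0.216
```

```bash
python3 -c "
from h import *
circ(.1,4,r=.0497)"
```

```text
t 22.7 p [0.5828 0.0309 0.0972] ang 3.45 r 0.0498 F [-8.9 -3.6  7.5] Ftan(resist) 7.83 Frad(out) -5.61 g 0.216
[[0.015, 0.006, 0, 0, 255], [0.03, 0.014, 0, 0, 255], [0.044, 0.022, 0, 0, 255], [0.057, 0.032, 0, 0, 255]]
```

drive_tool(rows=[[[0.011, 0.005, -0.001, 0, 255], [0.022, 0.01, -0.001, 0, 255]]])

```text
time: 22.95
position: [0.5888, 0.0291, 0.0972]
tool_rot: [3.139, 0.108, -0.019]
ft_force: [-11.6, -1.8, 7.5]
grip_width: 0.218
```

```bash
python3 -c "
from h import *
circ(.1,4,r=.0497)"
```

```text
t 22.95 p [0.5888 0.0291 0.0972] ang 3.576 r 0.0499 F [-11.6  -1.8   7.5] Ftan(resist) 10.17 Frad(out) -5.75 g 0.218
[[0.014, 0.008, 0, 0, 255], [0.028, 0.017, 0, 0, 255], [0.041, 0.028, 0, 0, 255], [0.053, 0.039, 0, 0, 255]]
```

```bash
python3 -c "
from h import *
for i in range(6):
  ctrl.get_image('side'); circ(.1,1)
" | grep Ftan
```

```text
t 23.0 p [0.5892 0.0289 0.0972] ang 3.586 r 0.0498 F [-11.   -2.2   6.2] Ftan(resist) 9.44 Frad(out) -6.08 g 0.217
t 23.05 p [0.5892 0.0289 0.0972] ang 3.585 r 0.0499 F [-9.1 -2.5  7.1] Ftan(resist) 7.54 Frad(out) -5.68 g 0.217
t 23.1 p [0.5892 0.0289 0.0972] ang 3.584 r 0.0499 F [-7.5 -3.   5.5] Ftan(resist) 5.9 Frad(out) -5.51 g 0.218
t 23.15 p [0.5892 0.0289 0.0972] ang 3.585 r 0.0498 F [-10.3  -2.9   5.8] Ftan(resist) 8.51 Frad(out) -6.41 g 0.218
t 23.2 p [0.5892 0.0289 0.0972] ang 3.585 r 0.0499 F [-9.6 -3.3  6.6] Ftan(resist) 7.72 Frad(out) -6.56 g 0.227
t 23.25 p [0.5892 0.0289 0.0972] ang 3.584 r 0.0498 F [-9.4 -2.7  5.9] Ftan(resist) 7.78 Frad(out) -5.96 g 0.22
```

drive_tool(rows=[[[0.008, 0.005, -0.001, 0, 255]]])

```text
time: 23.38
position: [0.5908, 0.0283, 0.0972]
tool_rot: [3.139, 0.109, -0.02]
ft_force: [-11.5, -0.8, 6.1]
grip_width: 0.216
```

```bash
python3 -c "
from h import *
circ(.05,4,r=.0497)"
```

```text
t 23.38 p [0.5908 0.0283 0.0972] ang 3.619 r 0.0499 F [-11.5  -0.8   6.1] Ftan(resist) 10.28 Frad(out) -5.31 g 0.216
[[0.007, 0.004, 0, 0, 255], [0.014, 0.009, 0, 0, 255], [0.021, 0.014, 0, 0, 255], [0.027, 0.019, 0, 0, 255]]
```

drive_tool(rows=[[[0.004, 0.003, 0, 0, 255]]])

```text
time: 23.5
position: [0.592, 0.0277, 0.0972]
tool_rot: [-3.14, -0.109, 0.02]
ft_force: [-11.8, -1.5, 6.8]
grip_width: 0.218
```

```bash
python3 -c "
from h import *
circ(.05,4,r=.0497)"
```

```text
t 23.5 p [0.592  0.0277 0.0972] ang 3.646 r 0.0499 F [-11.8  -1.5   6.8] Ftan(resist) 10.1 Frad(out) -6.39 g 0.218
[[0.007, 0.005, 0, 0, 255], [0.014, 0.009, 0, 0, 255], [0.021, 0.014, 0, 0, 255], [0.027, 0.019, 0, 0, 255]]
```

drive_tool(rows=[[[0.004, 0.003, 0, 0, 255]]])

```text
time: 23.62
position: [0.5932, 0.0272, 0.0972]
tool_rot: [-3.139, -0.109, 0.021]
ft_force: [-11.5, -0.6, 6.6]
grip_width: 0.219
```

```bash
python3 -c "
from h import *
circ(.05,4,r=.0497)"
```

```text
t 23.62 p [0.5932 0.0272 0.0972] ang 3.673 r 0.0499 F [-11.5  -0.6   6.6] Ftan(resist) 9.99 Frad(out) -5.68 g 0.219
[[0.007, 0.005, 0, 0, 255], [0.014, 0.01, 0, 0, 255], [0.02, 0.015, 0, 0, 255], [0.026, 0.02, 0, 0, 255]]
```

drive_tool(rows=[[[0, 0, 0, 0, 255], [-0.001, 0, 0, 0, 255], [-0.001, 0, 0, 0, 150], [-0.001, 0, 0, 0, 120], [-0.001, 0, 0, 0, 80], [-0.001, 0, 0, 0, 40], [-0.001, 0, 0, 0, 20], [-0.001, 0, 0, 0, 20], [-0.001, 0, -0.1, 0, 20], [-0.001, 0, -0.3, 0, 20], [-0.001, 0, -0.5, 0, 20], [-0.001, 0, -0.5, 0, 20]]])

```text
time: 25.12
position: [0.6016, 0.0276, 0.2541]
tool_rot: [-3.138, -0.11, -0.016]
ft_force: [-1.0, 0.0, -1.2]
grip_width: 0.921
```

```bash
python3 -c "
from h import *
circ(.05,1)
calc([(.5,-.25,.25,None)])"
```

```text
t 25.12 p [0.6016 0.0276 0.2541] ang 3.808 r 0.0545 F [-1.   0.  -1.2] Ftan(resist) 0.84 Frad(out) -0.54 g 0.921
[[-0.003, 0.017, 0, 0, 255]]
t 25.12 p [0.6016 0.0276 0.2541] yaw 4.0 tilt [ 0.0102  0.002  -0.9999] F [-1.    0.03 -1.24] g 0.921
[-0.4026, 0.8993, 0.0083] spin -0.0
```

drive_tool(rows=[[[-0.4, 0.9, 0, 0, 20], [-0.4, 0.9, 0, 0, 20], [-0.4, 0.9, 0, 0, 20], [-0.4, 0.9, 0, 0, 20], [-0.4, 0.9, 0, 0, 20], [-0.4, 0.9, 0, 0, 20], [-0.4, 0.9, 0, 0, 20]]])

```text
time: 26.0
position: [0.4979, -0.2489, 0.2475]
tool_rot: [-3.139, -0.111, 0.001]
ft_force: [0.2, 0.5, -0.4]
grip_width: 0.923
```

```bash
python3 -c "
from h import *
for n,(x0,x1,y0,y1) in dict(top=(125,255,135,215),side=(220,320,100,210)).items():
  d=ctrl.get_image(n);m=masks(d['img']);cv2.imwrite('pics/%s8f.png'%n,d['img'])
  for k in('red','green','black'):
    for c,st in cents(m[k],15):
      if 130<c[0]<400 and 110<c[1]<330:print(n,k,c,st,plane(d,c,.055)[0],plane(d,c,.04)[0],plane(d,c,.122)[0])
  cv2.imwrite('pics/%s8c.png'%n,cv2.resize(d['img'][y0:y1,x0:x1],None,fx=5,fy=5,interpolation=cv2.INTER_CUBIC))
"
```

```text
top red [161.21 172.29] [156, 167, 10, 11, 56] [0.55914279 0.1326941  0.055     ] [0.56126624 0.13647389 0.04      ] [0.54965802 0.11581103 0.122     ]
top red [280.57 184.01] [273, 176, 16, 16, 134] [ 0.53678683 -0.16543301  0.055     ] [ 0.53855928 -0.16633405  0.04      ] [ 0.52886989 -0.16140839  0.122     ]
top black [315.38 210.07] [224, 112, 151, 272, 1833] [ 0.47385847 -0.25276688  0.055     ] [ 0.47464289 -0.25503913  0.04      ] [ 0.4703547  -0.24261752  0.122     ]
top black [201.36 157.18] [198, 153, 8, 10, 55] [0.59970261 0.03414544 0.055     ] [0.60246288 0.03637794 0.04      ] [0.58737337 0.02417361 0.122     ]
side red [268.33 224.56] [261, 213, 16, 23, 269] [ 0.53533414 -0.19728437  0.055     ] [ 0.53746951 -0.18449454  0.04      ] [ 0.52579616 -0.25441229  0.122     ]
side red [274.47 312.15] [265, 298, 21, 28, 394] [ 0.52006556 -0.41559282  0.055     ] [ 0.52185134 -0.40780142  0.04      ] [ 0.51208909 -0.45039439  0.122     ]
side green [291.2  264.04] [286, 255, 12, 17, 132] [ 0.56993122 -0.31018419  0.055     ] [ 0.57285873 -0.29997934  0.04      ] [ 0.55685501 -0.35576587  0.122     ]
side black [394.13 123.12] [388, 112, 14, 21, 135] [0.98193484 0.18498701 0.055     ] [0.99429566 0.2065294  0.04      ] [0.92672314 0.08876432 0.122     ]
side black [233.15 263.82] [228, 255, 12, 17, 132] [ 0.44798873 -0.29909207  0.055     ] [ 0.44812422 -0.28863325  0.04      ] [ 0.44738354 -0.34580815  0.122     ]
```

View pics/side8c.png

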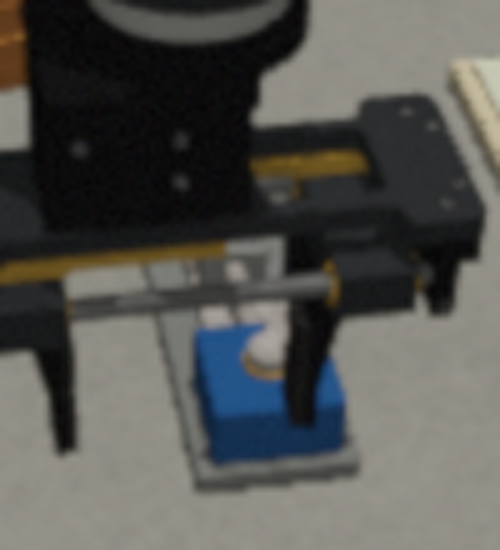

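View pics/top8c.png

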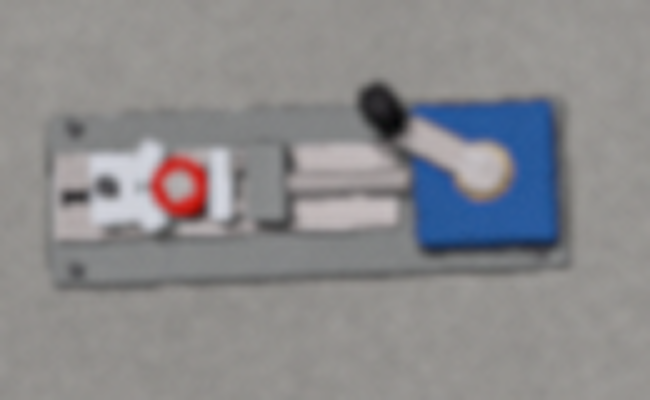

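```bash
python3 -c "
from h import *
s=ctrl.get_state();print(s['ft_force'],abs(s['qd']).max());print(ctrl.close_job())"
```

```text
[ 0.17844027 -0.08313599  0.40039104] 0.006610902311053318
the job is handed in; nothing more can be done
None
```

I stood the small red mount on the vise bed and let go. I then wound the crank from about 0.35 to about 9.95 rad in one go with the grip held throughout, released it, and handed the job in at about 26 s of the 72 s allowed.

**Hold force:** this is inferred from the crank load, not measured directly.
- The load at the grip rose from about 6.9 N running free to about 10.1 N (average of four readings). That is just under half as heavy again and suggests roughly 27 N of jaw pressure.
- The force readings scatter by about 1 N. With the crank held still, the load read lower, about 7.8 N.
- A cruder estimate from the V jaw's place in the picture gave up to about 44 N (uncertain by about 20 N), which is the top of the allowed range. I trusted the load rise.

**Last pictures:** the top view shows the mount seated in the V jaw on the mid-line, with the jaw plate against it and the crank's grip free. Reading the crank from that picture gives about 9.86 rad, about 0.1 rad less than the arm's own reading. The gripper hid the mount in the side view.

**Other mounts:** the black and green mounts are within a pixel of where they started, and the robot was touching nothing.

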